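# Clear the viewing pad and show the wooden wreath to the camera

## Robot

A 6-joint arm with a two-finger parallel gripper is mounted at the origin on the work surface. World frame = base frame: x ahead of the robot, y to its left, z up, the work surface at z = 0. Lengths are in mm, angles in rad, forces in N, time in s.
With the tool pointing down it reaches from about 350 to 875 mm from the base axis. Payload 4.2 kg.
Tool frame: the origin (TCP) lies on the mounting face of the last link; the fingertips stand 173 mm ahead of it and the grasp point (between the pads) lies grip_point_offset ahead of it (grip_point_offset is the distance from the TCP to the grasp point, in mm); z points along the fingers, y is the line along which they close (so a half turn about z gives the same grasp; the last joint's range is limited). The gripper opens to 85 mm and grips with 20 to 120 N. Pads are 22 mm wide; open, the fingers measure 114 mm over their backs; the gripper's body (76 mm by 85 mm) begins 54 mm behind the grasp point. The pads swing forward as they close: fully open they stand 13 mm farther back than shut.
Start: joints at [-1.05, 0.385, 0.008, 0, -1.194, -0.259], TCP at [161.779, -603.678, 404.712] pointing down, gripper open.
Joint ranges: [-3.14, 3.14], [-1.21, 2.06], [-1.07, 1.41], [-3.16, 2.05], [-2.99, -0.16], [-3.1, 3.1]. Speed limits (rad/s): [2.79, 2.79, 3.14, 3.14, 3.14, 3.14].

## Interface

Orientations are given as a unit quaternion [x, y, z, w].
In Python, from bench import read_state, get_image, job_done, recognise, place_of, grip_point_offset gives the robot as it stands. The module is installed in compiled form; this text tells all that it offers.
- The arm moves only by the tool carry_out, never from a script. Its arguments are lists of equal length, an entry for each row: "slide": the shift along the tool's x, y, z in m, a list of three; "roll": the turn about the tool's z in degrees; "claw": the finger opening in m, from 0 to 0.0854. A call has 1 to 8 rows; each row is the pose to reach, as a shift and turn from the pose commanded when the call began, along the tool's axes at that moment; what a row does not reach only later rows make up. A row lasts 1/8 s, in which the tool goes at most 62.5 mm and 10.7 degrees, less where a joint would pass 70% of its speed; a pose out of reach is approached as far as the arm can. A call with a gripper value outside its range is refused whole. The fingers move at their own pace and stop on an object; the grip force is fixed at half the most. Time passes only in rows, so rows that repeat a pose let the fingers close. It gives the time, the measured TCP pose, the force, the opening and the grip force at its end, in the units of the state.
- read_state(): the state, without advancing time (a new reading comes with each control period).
- get_image(name): name is "scene" or "top" or "wrist"; returns a dict with "img" (400x640x3 uint8, red, green, blue), "z_map" (400x640 float32, mm along the optical axis (not along the pixel's ray), 0 where there is no reading), "mtx" (3x3 intrinsics, pixels), "world_from_camera" (4x4, takes a point from camera to world coordinates); the wrist camera has in their place "T_tool_cam" (4x4, takes a point from camera to tool coordinates, whose origin is the TCP and whose axes are the flange's). Camera axes: x right, y up, looking along -z (the intrinsics and any distortion apply to the point x, -y, -z); pixel columns grow to the right and rows downward; lengths in mm; the calibration is good to about 2 mm. A picture is of the moment at which its call begins: read the wrist's pose just before it.
- job_done(): hands the job in; it is judged then, once.
Trained networks look in a picture, given as the dict that the camera call returned (one of the last four; its "shot" number tells which), for a name from the list of things; names that differ only in an ending like _2 or _b are one class to them, and where a whole thing is asked for, a point or a joint stands for the part that bears it (a point fixed in the world has none). Each returns a list of dicts, best first, with "conf" (0 to 1); they miss things now and then, are a little off and sometimes report something else, mostly with a low value. They report only what shows in the picture. A call takes as long as a camera call.
- recognise(picture, thing): "at" ([column, row] in pixels, amid what is visible of it).
- place_of(picture, thing): "at" ([column, row] in pixels: a listed point, or the origin of a listed thing).
The state is a dict: "clock": time; "joints": joint angles; "joint_vel": joint speeds; "joint_efforts": joint torques, N m; "position": TCP position; "ee_rot": TCP orientation; "contact_force": force on the tool from outside, world axes, zero at the start; "wrist_torque": the same for the moment, N m; "gripper_width": finger opening in mm; "grasp_force": force on a finger pad.
Only numpy, scipy, OpenCV 4.12 (cv2) and the standard library are available. Lean on these libraries where they do the work, as an engineer would, in place of code of your own. Each camera call takes 0.05 s, during which the arm holds its last target. There are 200 camera calls.

## Task

The loose wooden hoop lying on the pad is in the camera's picture: put it away over the upright dowel post, on top of the hoop already there, and let go of it. Then take the round wreath cut-out from the drying rack and show it to the camera: foot down, not rolled sideways, its flat face (either one) square to the lens, the middle of its ring on the lens's line of sight 18 cm in front of the lens. Finish while holding it still there in the air; do not bump the camera, and leave everything else where it is.

Things in the scene. Friction and masses are not known exactly. Their poses are not given: they have to be found in the camera images.
- hoop_mid (a point): The hoop to put away: flat plain wooden ring, 96 mm outside, 72 mm inside (wall 12 mm wide), 16 mm thick, about 40 g, lying flat on the dark rubber pad (pad 150 x 150 x 4 mm, on the table in front of the camera). Point: centre of the ring, half-way up; z is the ring's axis.
- post_top (a point): Centre of the rounded tip of the fixed upright dowel post, 14 mm in diameter, 62 mm above the table, in the middle of a round wooden base 110 mm across and 12 mm thick. Its axis is vertical.
- spare_hoop_mid (a point): An identical hoop that already lies on the base of the post, around the dowel (its top is 28 mm above the table). Point: its centre, half-way up. It stays there.
- wreath_mid (a point): Wreath cut-out: flat plain wooden ring 14 mm thick, 96 mm outside, 48 mm inside, on a foot 60 mm wide, standing upright in a rack slot. Point: the ring's centre, 75 mm above the foot's underside, 48 mm below the top edge. x is across the thickness (square to the flat faces, which are alike), y along the width, z up. Grip it over its thickness at the top edge.
- view_point (a point): Where the middle of the wreath's ring is to be: 180 mm in front of the lens on its line of sight, 200 mm above the table over the pad's middle. Axes are the camera's: x back towards the camera (it looks along -x, sloping 0.35 rad = 20 degrees down), y level, z the picture's up (0.35 rad off vertical, leaning away from the camera). Shown properly, the wreath's x lies along this x or opposite, its z along this z.
- lens (a point): Centre of the camera's lens face, axes as view_point. The camera head is a black box 45 x 85 x 40 mm behind the lens, fixed on an aluminium post with a grey foot at the far edge of the pad.
- rack: The fixed plywood drying rack, 190 x 90 mm, 30 mm high, origin under its centre; three slots run along its y at x = -60, 0 and +60 mm, 18 mm wide and 22 mm deep, floors 8 mm above the table. The wreath, a house and a tree cut-out stand in them in any order; the wreath is the tallest.
- viewer: The fixed viewing station (pad, camera post and camera); origin on the table under the middle of the pad, x towards the camera post, which stands 235 mm from the middle of the pad.
- wreath: The wreath's body (about 70 g, 123 mm tall in all), origin at the centre of the foot's underside, axes as wreath_mid.
- hoop: The hoop's body, origin at the centre of its underside.
- house: Body of the house cut-out (see house_mid), origin at the centre of its underside.
- tree: Body of the tree cut-out (see tree_mid), origin at the centre of its underside.
- camera: The camera head, origin at the lens, axes as view_point.
- house_mid (a point): House-shaped wooden cut-out, 14 x 70 mm, 105 mm tall, standing in another slot of the rack. Point: its centre. Leave alone.
- tree_mid (a point): Stepped-tree-shaped wooden cut-out, 14 x 80 mm, 107 mm tall, in another slot. Point: its centre. Leave alone.
- jar_mid (a point): Glass jar with steel cap, 56 mm across, 80 mm tall. Point: its centre. Leave alone.
- cup_mid (a point): White paper cup, 68 mm across, 85 mm tall. Point: its centre. Leave alone.
- glue_mid (a point): White glue bottle, 48 mm across, 140 mm tall. Point: its centre. Leave alone.
- tape_mid (a point): Small white roll of tape, 68 mm across, 18 mm tall, lying flat. Point: its centre. Leave alone.
- marker_mid (a point): Black marker pen, 130 x 16 x 14 mm, lying along its x. Point: its centre. Leave alone.

How it is judged (in metres and radians):
On the way, in this order (a step that is already met when the one before it is completed fails the run):
1. the hoop lies over the post, released (horizontal distance between hoop_mid and post_top below 0.031 m and height (world z) of hoop_mid below 0.06 m and angle between hoop_mid's own z axis and vertical below 0.15 rad and contact force between hoop and the fingers below 0.05 N), for 0.2 s.
2. the gripper has lifted the wreath out of the rack (height (world z) of wreath_mid above 0.13 m and contact force between wreath and the fingers above 0.5 N and contact force between wreath and rack below 0.05 N and contact force between wreath and viewer below 0.05 N and contact force between wreath and house below 0.05 N and contact force between wreath and tree below 0.05 N and contact force between wreath and hoop below 0.05 N), for 0.2 s.
At the end, for the whole second after the job is handed in: Hoop flat around the post, within 31 mm of its axis, below 60 mm, let go. Wreath held still by the gripper alone, foot down, ring's middle within 20 mm of the point 180 mm before the lens, faces square to the lens and width level within 0.14 rad (all of step 1 and distance between wreath_mid and view_point below 0.02 m and angle between the x axis of wreath_mid and the x axis of view_point, either way round below 0.14 rad and angle between the y axis of wreath_mid and the y axis of view_point, either way round below 0.14 rad and angle between wreath_mid's own z axis and vertical below 0.6 rad and linear speed of wreath below 0.02 m/s and contact force between wreath and the fingers above 0.5 N and contact force between wreath and rack below 0.05 N and contact force between wreath and viewer below 0.05 N and contact force between wreath and house below 0.05 N and contact force between wreath and tree below 0.05 N and contact force between wreath and hoop below 0.05 N); the arm keeps its last pose, push and grip.
It fails at once if a bystander (house, tree, spare hoop, jar, cup, glue, tape, marker) is moved by more than 30 mm (distance of any of house_mid, tree_mid, spare_hoop_mid, jar_mid, cup_mid, glue_mid, tape_mid, marker_mid from where it was at the start of the episode above 0.03 m).
It fails at once if the camera is bumped (over 3 N) (contact force between camera and anything else above 3 N).
It also fails if it takes over 58 s, if anything falls off the work surface, if the arm or the gripper's body presses on something with over 40 N, if the wrist force passes 120 N, or if a joint passes its speed limit or range.

## Working session

There is one attempt and no reset: what is moved stays moved. The work goes in short steps, Python scripts to look and compute and a tool call to move; the robot and the scene stay as the last step left them, time stands still between calls to the robot, and variables do not carry over. Pictures are saved under pics/ and viewed, at most 10 in all, crops included, and the job is handed in when it is done.

Besides the shell and the picture viewer there is one more tool, called after ">>>" by a JSON object that holds its "name" and its "arguments". carry_out: Moves the arm, as the interface text tells. Its arguments: {"type":"object","properties":{"slide":{"type":"array"},"roll":{"type":"array"},"claw":{"type":"array"}},"required":["slide","roll","claw"]}

```bash
mkdir -p pics; cat > h.py <<'E'
import numpy as np, cv2
from bench import *
from scipy.spatial.transform import Rotation as R
np.set_printoptions(precision=3,suppress=True)
def pose(s=None):
    s=s or read_state(); T=np.eye(4); T[:3,:3]=R.from_quat(s["ee_rot"]).as_matrix(); T[:3,3]=s["position"]; return T
def shot(n):
    T=pose(); p=get_image(n)
    p["W"]=T@np.array(p["T_tool_cam"]) if n=="wrist" else np.array(p["world_from_camera"]); return p
def ray(p,uv):
    K=np.array(p["mtx"]); d=np.linalg.solve(K,[uv[0],uv[1],1]); d=np.array([d[0],-d[1],-d[2]])
    return p["W"][:3,3], p["W"][:3,:3]@d
def atz(p,uv,z):
    o,d=ray(p,uv); return o+d*(z-o[2])/d[2]
def cloud(p):
    z=p["z_map"]; v,u=np.mgrid[:400,:640]; K=np.array(p["mtx"])
    c=np.stack([(u-K[0,2])/K[0,0]*z,-(v-K[1,2])/K[1,1]*z,-z],-1)
    w=c@p["W"][:3,:3].T+p["W"][:3,3]; w[z==0]=np.nan; return w
def pix(p,w):
    c=np.linalg.inv(p["W"])@np.append(w,1); q=np.array(p["mtx"])@[c[0],-c[1],-c[2]]; return q[:2]/q[2]
E
python3 - <<'E'
from h import *
s=read_state(); print({k:s[k] for k in("clock","position","ee_rot","gripper_width")}, grip_point_offset)
Z=dict(hoop_mid=12,post_top=62,wreath_mid=83,view_point=200,lens=261,rack=0,viewer=0,house_mid=60,tree_mid=60,jar_mid=40,cup_mid=42,glue_mid=70,tape_mid=9,marker_mid=7,wreath=8)
ims=[]
for n in("top","scene"):
    p=shot(n); ims.append(p["img"]); print(n,p["W"][:3,3],p["W"][:3,2], [k for k in p])
    w=cloud(p); np.savez(f"{n}.npz",img=p["img"],w=w)
    for k,z in Z.items():
        r=place_of(p,k)
        for a in r[:2]:
            u=a["at"]; c,rr=int(round(u[0])),int(round(u[1])); print(k,round(a["conf"],2),np.round(u),atz(p,u,z),w[min(max(rr,0),399),min(max(c,0),639)])
im=np.vstack(ims); cv2.imwrite("pics/a.png",cv2.cvtColor(cv2.resize(im,(480,600)),cv2.COLOR_RGB2BGR))
E
```

```text
{'clock': 0.0, 'position': array([ 161.754, -603.5  ,  403.638]), 'ee_rot': array([-0.13 ,  0.991,  0.001, -0.   ]), 'gripper_width': 85.32701791413896} 154.70000000000002
top [ 413.677   19.831 1128.749] [-0.147 -0.003  0.989] ['img', 'z_map', 'mtx', 'world_from_camera', 'shot', 'W']
hoop_mid 0.75 [315. 236.] [475.695  33.708  12.   ] [475.383  34.361   3.029]
hoop_mid 0.42 [471. 246.] [ 448.712 -382.144   12.   ] [ 445.157 -353.362   93.874]
post_top 0.95 [184. 234.] [477.237 371.466  62.   ] [480.719 386.717  12.543]
post_top 0.45 [305. 142.] [722.163  59.406  62.   ] [729.285  61.278  33.49 ]
wreath_mid 0.55 [438. 206.] [ 547.325 -280.43    83.   ] [ 549.555 -285.868   59.423]
lens 0.76 [303. 143.] [662.398  56.335 261.   ] [732.833  67.67   11.266]
lens 0.52 [465. 244.] [ 445.256 -280.71   261.   ] [ 451.376 -351.296   57.742]
rack 0.56 [446. 228.] [ 496.21  -322.494    0.   ] [ 493.836 -309.969   39.65 ]
viewer 0.63 [301. 230.] [492.702  71.426   0.   ] [491.463  72.225   6.134]
viewer 0.45 [416. 145.] [ 728.694 -249.535    0.   ] [ 708.131 -230.505   76.581]
house_mid 0.86 [47
[... 1575 characters left out ...]
[487.212  56.484   0.   ] [491.358  57.993   7.648]
house_mid 0.61 [238. 139.] [ 461.747 -362.801   60.   ] [ 491.99  -314.428  114.896]
jar_mid 0.83 [198. 219.] [ 731.684 -234.555   40.   ] [ 735.081 -224.161   57.321]
cup_mid 0.7 [360. 322.] [665.581 276.066  42.   ] [654.868 272.843   7.176]
glue_mid 0.66 [416. 361.] [660.905 420.055  70.   ] [672.554 417.883 104.687]
glue_mid 0.5 [242. 147.] [ 483.632 -319.115   70.   ] [ 490.899 -305.232   85.811]
tape_mid 0.66 [390. 224.] [377.815 172.42    9.   ] [373.632 169.818   2.513]
marker_mid 0.77 [318. 170.] [ 357.912 -113.86     7.   ] [ 361.523 -112.867    9.658]
marker_mid 0.33 [332. 231.] [502.438  59.037   7.   ] [501.525  59.098   5.292]
```

View pics/a.png

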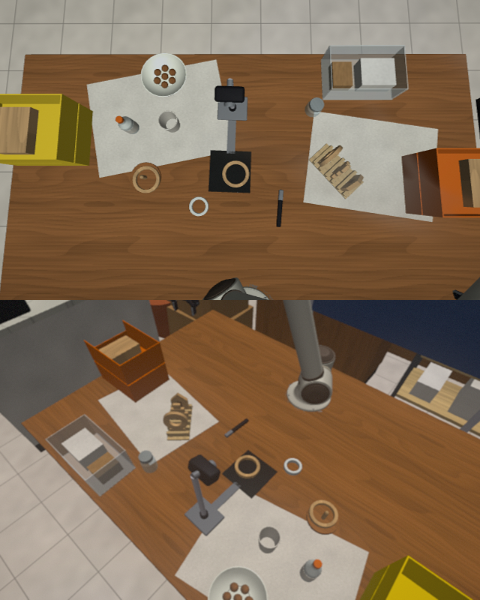

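The overview shows the loose hoop on the black pad (top picture, about 315,233), the post and spare hoop at about (195,238), and the rack cut-outs at about (445,228). The wreath seems to be the far-left one. Next I'll refine these from depth and colour.

```bash
python3 - <<'E'
from h import *
t=np.load("top.npz"); w,img=t["w"],t["img"]; hsv=cv2.cvtColor(img,cv2.COLOR_RGB2HSV)
class P(dict): pass
p=shot("top")
# pad dark
reg=np.zeros((400,640),np.uint8); reg[195:265,270:345]=1
dark=((hsv[...,2]<70)&(reg>0)).astype(np.uint8)
wood=((hsv[...,2]>110)&(hsv[...,1]>50)&(reg>0))
cs,_=cv2.findContours(dark,cv2.RETR_EXTERNAL,cv2.CHAIN_APPROX_NONE); c=max(cs,key=cv2.contourArea)
W=np.array([atz(p,q[0],4)[:2] for q in c],np.float32); print("pad",cv2.minAreaRect(W))
inner=cv2.erode(cv2.fillPoly(np.zeros((400,640),np.uint8),[c],1),np.ones((5,5)))
v,u=np.nonzero(wood&(inner>0)); H=np.array([atz(p,q,20)[:2] for q in zip(u,v)]); print("hoop n",len(H),H.mean(0),H.min(0),H.max(0))
(c0,r0)=cv2.minEnclosingCircle(H.astype(np.float32)); print(c0,r0)
# spare hoop
s=shot("scene"); 
for q in (p,s):
    cl=cloud(q); m=(np.hypot(cl[...,0]-477,cl[...,1]-365)<75)&(cl[...,2]>20)&(cl[...,2]<34); H=cl[m]; print("spare",len(H),cv2.minEnclosingCircle(H[:,:2].astype(np.float32)),np.median(H[:,2]))
    m=(np.hypot(cl[...,0]-477,cl[...,1]-365)<75)&(cl[...,2]>40); print("post",cl[m].mean(0),m.sum())
# rack
for q,n in((p,"top"),(s,"scene")):
    cl=cloud(q); m=(abs(cl[...,0]-500)<140)&(abs(cl[...,1]+310)<140)&(cl[...,2]>45); 
    H=cl[m]; print(n,len(H)); 
    m2=(abs(cl[...,0]-500)<140)&(abs(cl[...,1]+310)<140)&(cl[...,2]>22)&(cl[...,2]<34); print("rack top",cv2.minAreaRect(cl[m2][:,:2].astype(np.float32)))
    hm=(cl[...,2]>85)&m; k,lab,st,ce=cv2.connectedComponentsWithStats(hm.astype(np.uint8))
    for i in range(1,k):
        if st[i,4]>15:
            X=cl[lab==i]; print(ce[i],st[i,4],X.mean(0),np.nanpercentile(X[:,2],95),cv2.minAreaRect(X[:,:2].astype(np.float32)))
a=cv2.resize(p["img"][160:280,370:530],(800,600),interpolation=cv2.INTER_CUBIC)
cv2.imwrite("pics/b.png",cv2.cvtColor(a,cv2.COLOR_RGB2BGR))
E
```

```text
pad ((496.8539733886719, 58.097999572753906), (148.7621612548828, 149.63604736328125), 88.19917297363281)
hoop n 427 [485.879  37.537] [440.023  -8.668] [530.76  84.93]
(486.14813232421875, 37.38024139404297) 47.651920318603516
spare 480 ((467.3132629394531, 355.45635986328125), 48.64368438720703) 26.769732215806698
post [474.428 359.993  55.818] 33
spare 557 ((467.56829833984375, 353.09771728515625), 48.77108383178711) 28.371723724884532
post [478.276 360.111  55.353] 45
top 855
rack top ((497.44171142578125, -323.63116455078125), (162.3483123779297, 89.96212768554688), 41.448448181152344)
[441.305 207.76 ] 246 [ 537.779 -277.113  117.502] 130.1643407934724 ((541.3077392578125, -282.35491943359375), (14.148846626281738, 93.14351654052734), 41.71206283569336)
[457.049 225.706] 143 [ 494.867 -318.59   102.119] 115.40707319915595 ((496.8932800292969, -322.0039978027344), (13.557446479797363, 55.180580139160156), 42.27851867675781)
[474.188 243.521] 144 [ 451.121 -360.154   97.714] 109.62332904636298 ((451.78411865234375, -361.85150146484375), (14.87501049041748, 56.49402618408203), 41.420223236083984)
scene 1037
rack top ((499.53973388671875, -324.849853515625), (163.59205627441406, 90.18097686767578), 42.754173278808594)
[237.235 128.93 ] 115 [ 454.993 -362.743   97.301] 110.02933461289847 ((453.9078674316406, -365.7959289550781), (19.923526763916016, 54.738609313964844), 39.880496978759766)
[235.295 142.388] 139 [ 499.196 -322.037  100.865] 115.89307720560524 ((497.8207702636719, -324.3099670410156), (17.026153564453125, 54.32500457763672), 42.84388732910156)
[232.312 155.256] 308 [ 544.828 -281.509  112.099] 130.5291346188269 ((544.2847900390625, -285.38592529296875), (18.10308074951172, 94.06520080566406), 40.19036865234375)
```

View pics/b.png

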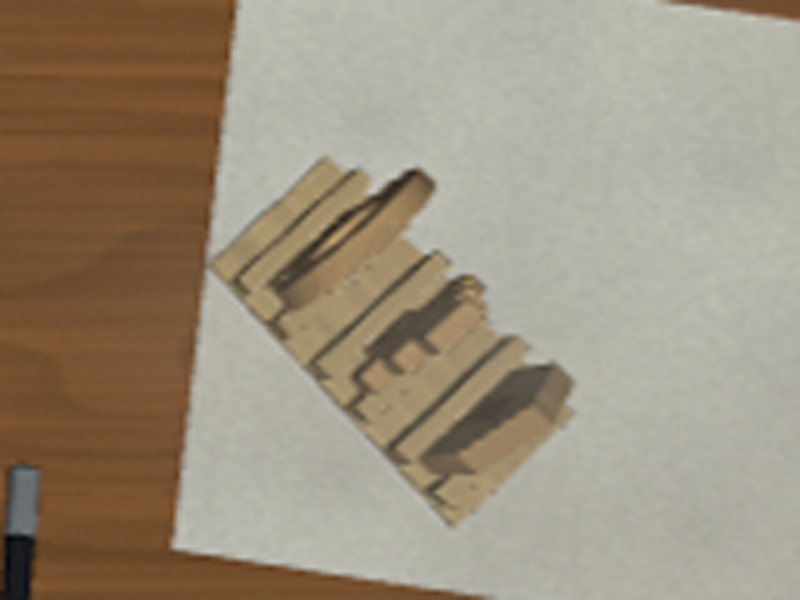

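The crop shows the wreath in the rack slot at the upper left (crop about 355,240), with the tree in the middle and the house at the lower right. The hoop is at about (486,37) and the post at about (477,360). I'm moving toward the hoop now.

>>> {"name": "carry_out", "arguments": {"slide": [[-0.04, 0.042, 0], [-0.082, 0.084, 0], [-0.124, 0.127, 0], [-0.166, 0.17, 0], [-0.208, 0.213, 0], [-0.25, 0.257, 0], [-0.292, 0.3, 0], [-0.334, 0.344, 0]], "roll": [0, 0, 0, 0, 0, 0, 0, 0], "claw": [0.05, 0.05, 0.05, 0.05, 0.05, 0.05, 0.05, 0.05]}}

```text
clock: 2.7
position: [395.9, -183.1, 405.2]
ee_rot: [-0.131, 0.991, -0.0, 0.001]
contact_force: [0.5, -1.1, 0.1]
gripper_width: 50.4
grasp_force: 0.0
```

>>> {"name": "carry_out", "arguments": {"slide": [[-0.036, 0.037, 0.02], [-0.072, 0.075, 0.04], [-0.108, 0.112, 0.06], [-0.144, 0.149, 0.08], [-0.144, 0.149, 0.1], [-0.144, 0.149, 0.1]], "roll": [0, 0, 0, 0, 0, 0], "claw": [0.05, 0.05, 0.05, 0.05, 0.05, 0.05]}}

```text
clock: 3.45
position: [495.6, -3.3, 303.3]
ee_rot: [-0.131, 0.991, -0.0, -0.002]
contact_force: [-0.1, -0.3, -0.1]
gripper_width: 50.1
grasp_force: 0.0
```

```bash
python3 - <<'E'
from h import *
T=pose(); print(T, read_state()["clock"])
p=shot("wrist"); cl=cloud(p); np.savez("w1.npz",w=cl,img=p["img"])
print("cam",p["W"][:3,3])
m=(abs(cl[...,0]-490)<80)&(abs(cl[...,1]-45)<80)&(cl[...,2]>13)&(cl[...,2]<28); H=cl[m]; print(len(H))
if len(H): print(cv2.minEnclosingCircle(H[:,:2].astype(np.float32)),np.median(H[:,2]),H.min(0),H.max(0))
print([ (a["at"],a["conf"],atz(p,a["at"],12)) for a in place_of(p,"hoop_mid")])
cv2.imwrite("pics/c.png",cv2.cvtColor(p["img"],cv2.COLOR_RGB2BGR))
E
```

```text
[[ -0.966  -0.26   -0.004 495.559]
 [ -0.26    0.966  -0.001  -3.349]
 [  0.004   0.     -1.    303.311]
 [  0.      0.      0.      1.   ]] 3.45
cam [419.915 -23.271 273.135]
4421
((485.95843505859375, 35.22567367553711), 47.94700622558594) 20.140711850774238 [438.217 -12.317  13.021] [533.706  82.974  22.396]
[([380.4, 211.2], 0.71, array([493.02 ,  51.525,  12.   ]))]
```

View pics/c.png

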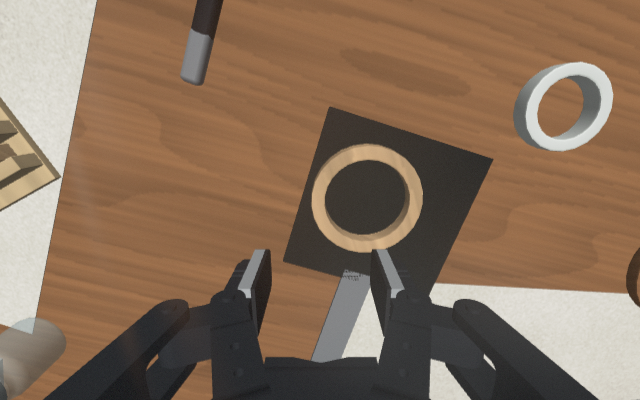

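The wrist picture shows the hoop centred at about (368,198), between the fingers and the marker. From depth its centre is (486,36). I'm descending over its wall to grip it.

>>> {"name": "carry_out", "arguments": {"slide": [[-0.001, -0.002, 0.05], [-0.001, -0.002, 0.1], [-0.001, -0.002, 0.121], [-0.001, -0.002, 0.121], [-0.001, -0.002, 0.121], [-0.001, -0.002, 0.121], [-0.001, -0.002, 0.121], [-0.001, -0.002, 0.121]], "roll": [0, 0, 0, 0, 0, 0, 0, 0], "claw": [0.05, 0.05, 0.05, 0.04, 0, 0, 0, 0]}}

```text
clock: 4.55
position: [498.1, -5.4, 185.7]
ee_rot: [-0.131, 0.991, 0.0, 0.002]
contact_force: [-1.0, 0.0, 6.4]
gripper_width: 10.5
grasp_force: 56.5
```

>>> {"name": "carry_out", "arguments": {"slide": [[0, 0, 0], [0, 0, -0.03], [0, 0, -0.08], [0, 0, -0.08]], "roll": [0, 0, 0, 0], "claw": [0, 0, 0, 0]}}

```text
clock: 5.05
position: [498.6, -5.1, 268.2]
ee_rot: [-0.131, 0.991, 0.001, 0.005]
contact_force: [1.1, 0.3, -1.2]
gripper_width: 10.2
grasp_force: 56.6
```

>>> {"name": "carry_out", "arguments": {"slide": [[-0.013, 0.053, -0.02], [-0.026, 0.106, -0.02], [-0.038, 0.159, -0.02], [-0.051, 0.212, -0.02], [-0.064, 0.265, -0.02], [-0.0755, 0.315, -0.02], [-0.0755, 0.315, -0.02], [-0.0755, 0.315, -0.02]], "roll": [0, 0, 0, 0, 0, 0, 0, 0], "claw": [0, 0, 0, 0, 0, 0, 0, 0]}}

```text
clock: 6.05
position: [488.3, 317.9, 283.0]
ee_rot: [-0.131, 0.991, -0.0, -0.001]
contact_force: [0.6, 0.3, -0.3]
gripper_width: 10.5
grasp_force: 56.7
```

```bash
python3 - <<'E'
from h import *
T=pose(); print(T[:3,3])
for n in("top","scene"):
    p=shot(n); cl=cloud(p)
    m=(np.hypot(cl[...,0]-477,cl[...,1]-360)<58)&(cl[...,2]>90)&(cl[...,2]<125); 
    H=cl[m]; print(n,len(H),cv2.minEnclosingCircle(H[:,:2].astype(np.float32)),np.percentile(H[:,2],[5,50,95]))
p=shot("wrist")
o=p["img"]; cv2.imwrite("pics/d.png",cv2.cvtColor(o,cv2.COLOR_RGB2BGR))
cl=cloud(p); m=(np.hypot(cl[...,0]-477,cl[...,1]-360)<80)&(cl[...,2]>85)&(cl[...,2]<125); v,u=np.nonzero(m); H=cl[m]; print(len(H),cv2.minEnclosingCircle(H[:,:2].astype(np.float32)),np.percentile(H[:,2],[5,50,95]))
print([(a["conf"],a["at"],atz(p,a["at"],62)) for a in place_of(p,"post_top")])
E
```

```text
[488.264 317.899 282.961]
top 267 ((468.4581298828125, 353.60760498046875), 49.54356384277344) [108.406 116.164 119.532]
scene 537 ((478.19256591796875, 354.4134521484375), 51.17888259887695) [106.88  117.568 120.647]
11747 ((478.9022216796875, 351.3403625488281), 54.41130828857422) [107.26  117.883 119.301]
[(0.85, [387.4, 225.8], array([475.723, 359.678,  62.   ]))]
```

View pics/d.png

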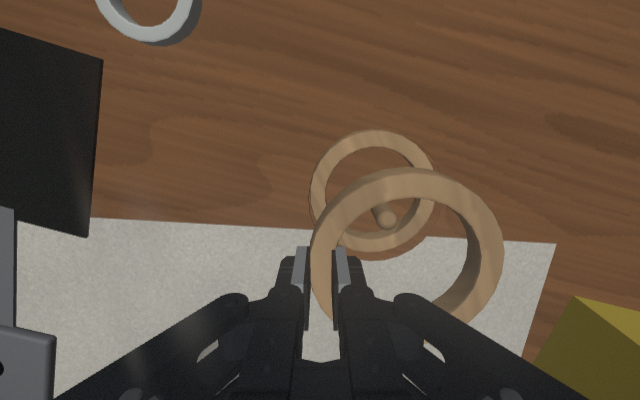

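The wrist picture shows the level hoop in the fingers, with the dowel tip (386,218) well inside its ring. I'm lowering and releasing it.

>>> {"name": "carry_out", "arguments": {"slide": [[0, 0.001, 0.03], [0, 0.001, 0.055], [0, 0.001, 0.069], [0, 0.001, 0.069], [0, 0.001, 0.069], [0, 0.001, 0.069], [0, 0.001, 0.03], [0, 0.001, -0.02]], "roll": [0, 0, 0, 0, 0, 0, 0, 0], "claw": [0, 0, 0, 0.028, 0.028, 0.028, 0.028, 0.028]}}

```text
clock: 7.25
position: [488.3, 319.2, 304.4]
ee_rot: [-0.131, 0.991, -0.001, -0.001]
contact_force: [1.2, 0.4, 0.5]
gripper_width: 28.1
grasp_force: 0.0
```

```bash
python3 - <<'E'
from h import *
T=pose(); print(T[:3,3])
p=shot("wrist")
cl=cloud(p); m=(np.hypot(cl[...,0]-477,cl[...,1]-360)<65)&(cl[...,2]>33)&(cl[...,2]<52); H=cl[m]; print(len(H),cv2.minEnclosingCircle(H[:,:2].astype(np.float32)),np.percentile(H[:,2],[5,50,95]))
# wreath view axes, refine
s=shot("scene"); t=shot("top")
for q in(s,t):
    cl=cloud(q); m=(abs(cl[...,0]-690)<60)&(abs(cl[...,1]-60)<80)&(cl[...,2]>235)&(cl[...,2]<310); H=cl[m]; print("cam",len(H),cv2.minAreaRect(H[:,:2].astype(np.float32)),H.min(0),H.max(0))
    for k,z in(("lens",261),("viewer",0),("camera",261)): print(k,[(round(a["conf"],2),a["at"],atz(q,a["at"],z)) for a in place_of(q,k)[:1]])
    m=(abs(cl[...,0]-545)<80)&(abs(cl[...,1]+284)<80)&(cl[...,2]>100); H=cl[m]; print("wreath",len(H),cv2.minAreaRect(H[:,:2].astype(np.float32)),np.percentile(H[:,2],[50,99]))
E
```

```text
[488.324 319.207 304.379]
5544 ((475.5853576660156, 357.6263427734375), 47.925811767578125) [36.199 44.08  45.377]
cam 1299 ((701.520751953125, 50.5014762878418), (83.9484634399414, 79.40373229980469), 87.41120910644531) [661.796   8.188 236.116] [741.16   92.895 300.154]
lens [(0.91, [281.1, 220.3], array([669.871,  48.578, 261.   ]))]
viewer [(0.77, [333.9, 229.9], array([492.74 ,  59.143,   0.   ]))]
camera []
wreath 313 ((520.68310546875, -304.1036376953125), (76.78072357177734, 89.14979553222656), 40.770076751708984) [114.85 132.59]
cam 1018 ((700.1744384765625, 50.3754768371582), (82.92528533935547, 79.29888916015625), 88.08576965332031) [660.494   9.592 262.506] [739.765  92.633 298.797]
lens [(0.73, [303.7, 145.0], array([657.056,  55.448, 261.   ]))]
viewer [(0.71, [305.2, 230.4], array([490.783,  61.074,   0.   ]))]
camera [(0.56, [303.4, 143.6], array([660.171,  56.109, 261.   ]))]
wreath 296 ((519.9158325195312, -302.9494323730469), (73.6624755859375, 85.93666076660156), 42.31702423095703) [117.482 131.127]
```

The hoop is seated on the post: its top is at 44 mm and its centre is within 5 mm of the axis. Now I'm going to the wreath with the fingers turned to close across its thickness.

>>> {"name": "carry_out", "arguments": {"slide": [[0.01, -0.055, -0.03], [0.02, -0.115, -0.05], [0.03, -0.172, -0.05], [0.04, -0.23, -0.05], [0.05, -0.287, -0.05], [0.06, -0.344, -0.05], [0.07, -0.4, -0.05], [0.08, -0.459, -0.05]], "roll": [7, 14, 22, 30, 38, 46, 54, 63], "claw": [0.05, 0.05, 0.05, 0.05, 0.05, 0.05, 0.05, 0.05]}}

```text
clock: 8.7
position: [530.0, -146.5, 353.0]
ee_rot: [0.409, 0.913, -0.0, -0.001]
contact_force: [2.1, 0.5, 0.3]
gripper_width: 49.9
grasp_force: 0.0
```

```bash
python3 - <<'E'
from h import *
T=pose(); print(T); print("yang",np.degrees(np.arctan2(T[1,1],T[0,1])))
d=np.array([543,-284,354])-T[:3,3]; print("to go tool",T[:3,:3].T@d)
p=shot("wrist"); K=p["z_map"]; 
cl=cloud(p); A=np.linalg.inv(T); tc=cl@A[:3,:3].T+A[:3,3]
m=(abs(tc[...,0])<15)&(abs(tc[...,1])<60)&(tc[...,2]<215)&(tc[...,2]>90); print("fingers",m.sum(),np.percentile(tc[m],[1,50,99],axis=0) if m.sum() else 0, tc[m].max(0) if m.sum() else 0)
E
```

```text
[[  -0.666    0.746   -0.001  530.009]
 [   0.746    0.666   -0.    -146.496]
 [   0.001   -0.001   -1.     353.035]
 [   0.       0.       0.       1.   ]]
yang 41.73652338844992
to go tool [-111.255  -81.844   -0.969]
fingers 26062 [[-10.077 -58.707  90.35 ]
 [ 10.854   0.151 112.546]
 [ 13.981  58.547 163.514]] [ 15.     59.997 170.433]
```

>>> {"name": "carry_out", "arguments": {"slide": [[-0.04, -0.03, 0], [-0.08, -0.06, 0], [-0.111, -0.082, 0], [-0.111, -0.082, 0]], "roll": [0, 0, 0, 0], "claw": [0.05, 0.05, 0.05, 0.05]}}

```text
clock: 9.25
position: [543.3, -284.3, 352.1]
ee_rot: [0.408, 0.913, -0.0, -0.001]
contact_force: [0.8, -0.1, -0.5]
gripper_width: 50.7
grasp_force: 0.0
```

```bash
python3 - <<'E'
from h import *
T=pose(); print(T[:3,3],"yang",np.degrees(np.arctan2(T[1,1],T[0,1])))
p=shot("wrist"); cv2.imwrite("pics/e.png",cv2.cvtColor(p["img"],cv2.COLOR_RGB2BGR))
cl=cloud(p); A=np.linalg.inv(T); tc=cl@A[:3,:3].T+A[:3,3]
m=(abs(tc[...,0])<70)&(abs(tc[...,1])<26)&(cl[...,2]<138)&(cl[...,2]>60); X=tc[m]; print(m.sum(),"wreath tool y pct",np.percentile(X[:,1],[2,10,50,90,98]),"x",np.percentile(X[:,0],[1,50,99]),"z top",np.percentile(cl[m][:,2],[90,98,99.5]))
for z0 in range(70,135,10):
    mm=m&(abs(cl[...,2]-z0-5)<5); print(z0,mm.sum(),np.percentile(tc[mm][:,1],[5,50,95]) if mm.sum() else 0, np.percentile(tc[mm][:,0],[1,99]) if mm.sum() else 0)
E
```

```text
[ 543.283 -284.345  352.059] yang 41.791286497082694
2449 wreath tool y pct [-8.577 -7.395 -1.939  3.488  4.705] x [-37.765  12.87   44.917] z top [130.892 131.702 132.095]
70 15 [-7.385 -2.283  2.642] [44.494 45.051]
80 38 [-8.147 -2.199  3.966] [43.325 45.561]
90 104 [-7.87  -1.776  3.738] [41.576 44.616]
100 196 [-8.254 -2.042  4.279] [-41.904  42.388]
110 415 [-8.189 -2.016  4.118] [-41.409  37.203]
120 1146 [-8.318 -1.942  4.591] [-31.978  28.114]
130 535 [-7.853 -1.903  4.012] [-13.69   10.643]
```

View pics/e.png

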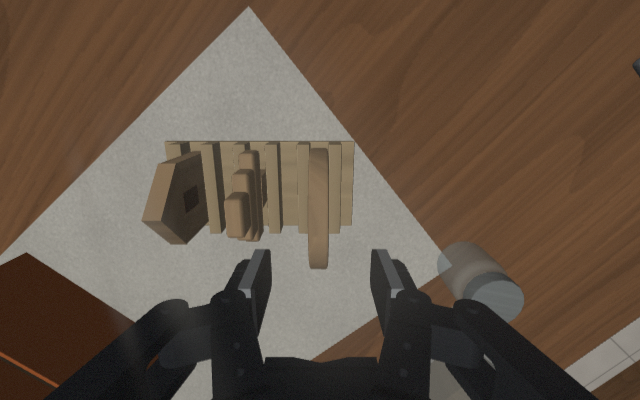

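The wrist picture shows the wreath as the plate at (318,210), parallel to the pads and about 2 mm off centre. The tree and house are to its left. The tool can't tilt, so I'll hold the wreath just at its top edge and tilt it against the slot's edge while it is gripped.

>>> {"name": "carry_out", "arguments": {"slide": [[0.001, -0.002, 0.03], [0.001, -0.002, 0.048], [0.001, -0.002, 0.048], [0.001, -0.002, 0.048], [0.001, -0.002, 0.048], [0.001, -0.002, 0.048]], "roll": [0, 0, 0, 0, 0, 0], "claw": [0.05, 0.05, 0, 0, 0, 0]}}

```text
clock: 10.05
position: [541.3, -282.6, 306.5]
ee_rot: [0.407, 0.914, 0.0, 0.001]
contact_force: [-0.6, -0.1, 0.4]
gripper_width: -0.1
grasp_force: 0.0
```

```bash
python3 - <<'E'
from h import *
T=pose(); print(T[:3,3])
p=shot("wrist"); cv2.imwrite("pics/f.png",cv2.cvtColor(cv2.resize(p["img"][180:330,220:420],(800,600)),cv2.COLOR_RGB2BGR))
cl=cloud(p); A=np.linalg.inv(T); tc=cl@A[:3,:3].T+A[:3,3]
m=(tc[...,0]<-9)&(tc[...,0]>-16)&(abs(tc[...,1])<40)&(abs(tc[...,1])>8)&(tc[...,2]>120)&(tc[...,2]<200); print(m.sum(),np.percentile(tc[m],[1,50,98,99.8],axis=0))
E
```

```text
[ 541.346 -282.595  306.525]Traceback (most recent call last):
  File "<stdin>", line 5, in <module>
    return _quantile_unchecked(
        a, q, axis, out, overwrite_input, method, keepdims, weights)
    return _ureduce(a,
                    func=_quantile_ureduce_func,
    ...<5 lines>...
                    overwrite_input=overwrite_input,
                    method=method)
    r = func(a, **kwargs)
    result = _quantile(arr,
                       quantiles=q,
    ...<2 lines>...
                       out=out,
                       weights=wgt)
    slices_having_nans = np.isnan(arr[-1, ...])
                                  ~~~^^^^^^^^^
IndexError: index -1 is out of bounds for axis 0 with size 0
```

View pics/f.png

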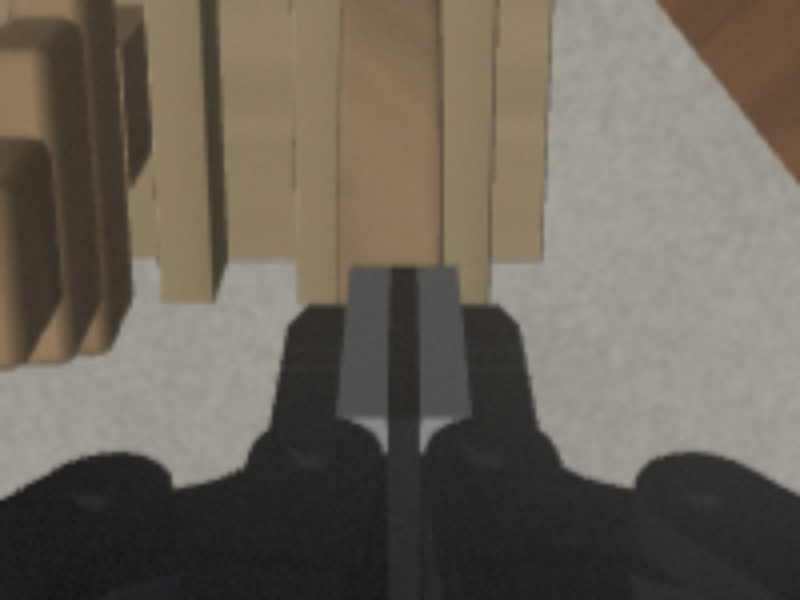

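The crop shows the closed pads just above the wreath's top edge, at (405,265): they missed it by about 2 mm. So the tips reach 173 mm when shut. I'll reopen, go lower and grip about 6 mm of the edge.

>>> {"name": "carry_out", "arguments": {"slide": [[0, 0, -0.012], [0, 0, -0.012], [0, 0, -0.012], [0, 0, 0.01], [0, 0, 0.01], [0, 0, 0.01], [0, 0, 0.01], [0, 0, 0.01]], "roll": [0, 0, 0, 0, 0, 0, 0, 0], "claw": [0.045, 0.045, 0.045, 0.045, 0, 0, 0, 0]}}

```text
clock: 11.1
position: [541.3, -282.7, 296.1]
ee_rot: [0.407, 0.914, 0.0, 0.0]
contact_force: [-0.7, -0.7, 0.2]
gripper_width: 11.6
grasp_force: 61.1
```

Gripped. Next I lift it 10 mm and swing the top outward so the slot's edge tilts the wreath in the fingers.

>>> {"name": "carry_out", "arguments": {"slide": [[0, 0, -0.005], [0, 0, -0.01], [0, 0.008, -0.01], [0, 0.016, -0.008], [0, 0.024, -0.006], [0, 0.032, -0.004], [0, 0.038, -0.002], [0, 0.038, -0.002]], "roll": [0, 0, 0, 0, 0, 0, 0, 0], "claw": [0, 0, 0, 0, 0, 0, 0, 0]}}

```text
clock: 12.1
position: [569.1, -258.0, 299.5]
ee_rot: [0.406, 0.914, -0.002, -0.001]
contact_force: [-5.0, -3.8, 7.8]
gripper_width: 11.9
grasp_force: 67.0
```

```bash
cat > tilt.py <<'E'
from h import *
T=pose(); A=np.linalg.inv(T); print(T[:3,3],read_state()["gripper_width"])
for n in("top","scene","wrist"):
    p=shot(n); cl=cloud(p); tc=cl@A[:3,:3].T+A[:3,3]
    # wreath flanks outside fingers: |tool x| in 16..48, z 178..250 below TCP; ring only
    m=(abs(tc[...,0])<50)&(abs(tc[...,0])>16)&(abs(tc[...,1])<70)&(tc[...,2]>176)&(tc[...,2]<250)&(cl[...,2]>45)
    X=tc[m]; 
    if len(X)<30: print(n,len(X)); continue
    B=np.c_[X[:,0],X[:,2],np.ones(len(X))]; w=np.ones(len(X))
    for _ in range(30):
        c=np.linalg.lstsq(B*w[:,None],X[:,1]*w,rcond=None)[0]; r=X[:,1]-B@c; w=1/np.sqrt(1+(r/2)**2)
    print(n,len(X),"y = %.3f x + %.3f z + %.1f"%tuple(c),"rms",np.median(abs(r)),"x",np.percentile(X[:,0],[1,99]),"z",np.percentile(X[:,2],[1,99]))
E
python3 tilt.py
```

```text
[ 569.06  -258.034  299.518] 11.891473519904922
top 151 y = 0.033 x + -0.401 z + 65.3 rms 1.616195387065929 x [-19.43   45.631] z [176.39  248.446]
scene 220 y = 0.007 x + -0.346 z + 65.8 rms 0.9738309998865233 x [-48.217  42.816] z [176.485 247.491]
wrist 2692 y = -0.014 x + -0.421 z + 68.2 rms 2.2929090969997503 x [-36.127  43.065] z [176.292 248.006]
```

The wreath is tilted about 0.36 rad. I'm lifting it out along its own axis to see whether the tilt stays.

>>> {"name": "carry_out", "arguments": {"slide": [[0, 0.003, -0.01], [0, 0.007, -0.02], [0, 0.011, -0.03], [0, 0.015, -0.04], [0, 0.015, -0.06], [0, 0.015, -0.08], [0, 0.015, -0.08]], "roll": [0, 0, 0, 0, 0, 0, 0], "claw": [0, 0, 0, 0, 0, 0, 0]}}

```text
clock: 13.12
position: [581.3, -246.9, 380.0]
ee_rot: [0.406, 0.914, 0.001, 0.003]
contact_force: [0.5, 1.0, -1.0]
gripper_width: 11.7
grasp_force: 58.2
```

```bash
python3 tilt.py; python3 - <<'E'
from h import *
p=shot("wrist"); cv2.imwrite("pics/g.png",cv2.cvtColor(p["img"],cv2.COLOR_RGB2BGR))
E
```

```text
[ 581.325 -246.889  379.985] 11.681042177951637
top 146 y = 0.090 x + -0.340 z + 54.4 rms 2.7036121417808054 x [17.1   45.759] z [176.393 242.64 ]
scene 313 y = 0.000 x + -0.259 z + 50.6 rms 1.0447692382675697 x [-48.132  43.98 ] z [177.325 248.389]
wrist 2668 y = -0.031 x + -0.389 z + 66.3 rms 3.1105373186237415 x [-35.319  44.695] z [176.152 245.919]
```

View pics/g.png

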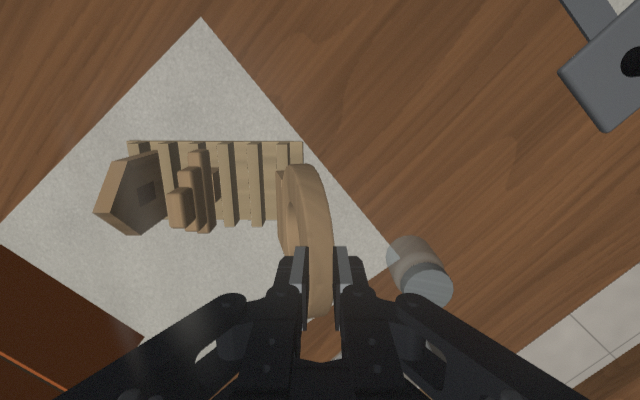

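The picture shows the wreath hanging tilted in the pads (310,240), clear of the rack, with the tree and house untouched. I'm carrying it gently to the camera while turning.

>>> {"name": "carry_out", "arguments": {"slide": [[0.012, 0.005, -0.004], [0.03, 0.013, -0.008], [0.05, 0.022, -0.012], [0.07, 0.031, -0.016], [0.09, 0.04, -0.02], [0.11, 0.049, -0.024], [0.13, 0.058, -0.028], [0.147, 0.065, -0.031]], "roll": [-6, -14, -23, -32, -41, -50, -59, -68], "claw": [0, 0, 0, 0, 0, 0, 0, 0]}}

```text
clock: 14.32
position: [530.2, -93.7, 408.0]
ee_rot: [-0.176, 0.984, 0.0, -0.001]
contact_force: [-0.5, -0.5, -0.2]
gripper_width: 11.5
grasp_force: 58.1
```

```bash
python3 tilt.py; python3 - <<'E'
from h import *
T=pose(); print("yang",np.degrees(np.arctan2(T[1,1],T[0,1]))); print(T[:3,:3].T@(np.array([481.4,58.6,411])-T[:3,3]))
E
```

```text
[530.187 -93.709 407.974] 11.491389207702484
top 70 y = -0.198 x + -0.451 z + 90.1 rms 3.2043355531808615 x [20.422 41.726] z [177.25  232.728]
scene 111 y = 0.008 x + -0.217 z + 42.6 rms 2.1107973786613456 x [-49.707  30.362] z [176.05  248.154]
wrist 2264 y = -0.020 x + -0.368 z + 62.8 rms 2.9339099980564214 x [-36.91   42.962] z [176.266 245.562]
yang 109.97589135324303
[ -6.103 160.105  -2.649]
```

>>> {"name": "carry_out", "arguments": {"slide": [[0, 0.015, 0], [-0.002, 0.035, 0], [-0.003, 0.057, 0], [-0.004, 0.08, 0], [-0.005, 0.105, 0], [-0.006, 0.13, 0], [-0.006, 0.15, 0], [-0.006, 0.16, 0]], "roll": [-6, -14, -23, -32, -41, -50, -59, -68], "claw": [0, 0, 0, 0, 0, 0, 0, 0]}}

```text
clock: 15.48
position: [481.5, 58.2, 408.1]
ee_rot: [-0.696, 0.718, 0.0, -0.0]
contact_force: [0.4, 0.4, -0.9]
gripper_width: 12.1
grasp_force: 58.1
```

```bash
cat > fine.py <<'E'
from h import *
T=pose(); A=np.linalg.inv(T); print(T[:3,3],"yang",np.degrees(np.arctan2(T[1,1],T[0,1])),read_state()["clock"])
P=[]
for n in("top","scene","wrist"):
    p=shot(n); cl=cloud(p); tc=cl@A[:3,:3].T+A[:3,3]
    m=(abs(tc[...,0])<55)&(tc[...,1]<25)&(tc[...,1]>-70)&(tc[...,2]>176)&(tc[...,2]<300)&(cl[...,2]>60)
    X=tc[m]; 
    for x0,x1 in((-55,-14),(-14,14),(14,55)):
        q=X[(X[:,0]>x0)&(X[:,0]<=x1)]
        for z0 in range(176,300,20):
            a=q[(q[:,2]>=z0)&(q[:,2]<z0+20)]
            if len(a)>8: print(n,x0,z0,len(a),"y",np.percentile(a[:,1],[5,50,95]),"x",a[:,0].min(),a[:,0].max())
    if n=="scene": print([(round(a["conf"],2),a["at"]) for a in place_of(p,"wreath_mid")]); g=pix(p,[497,58,200]); print("vp pix",g); o=p["img"]; u,v=map(int,g); cv2.circle(o,(u,v),2,(255,0,0)); cv2.imwrite("pics/h.png",cv2.cvtColor(cv2.resize(o[v-75:v+75,u-100:u+100],(800,600),interpolation=cv2.INTER_CUBIC),cv2.COLOR_RGB2BGR))
E
python3 fine.py; python3 tilt.py
```

```text
[481.494  58.248 408.15 ] yang 178.18525503944517 15.475
scene -55 176 116 y [-13.575 -10.127   1.087] x -51.96974764154032 -14.09760361985856
scene -55 196 83 y [-19.862 -16.166  -4.878] x -54.611711776292495 -27.204634694101898
scene -55 216 80 y [-25.161 -21.915 -14.699] x -53.57989927485609 -14.310741018517561
scene -55 236 59 y [-30.13  -26.94  -24.125] x -44.690674486337755 -14.25186711856621
scene -55 256 67 y [-36.205 -32.345 -23.075] x -37.12553826220376 -14.228000753013063
scene -55 276 17 y [-38.004 -36.782 -27.849] x -36.6412028704255 -16.66832222023696
scene -14 176 38 y [-13.299 -10.8    -8.681] x -13.670049634174731 13.247450996412326
scene -14 216 50 y [-25.441 -20.579 -11.825] x -12.786636221876051 13.928117354466131
scene -14 236 70 y [-29.834 -26.743 -12.55 ] x -13.99828581350441 13.954193294633477
scene -14 256 60 y [-36.181 -33.297 -29.712] x -12.60341625939111 13.562381716576532
scene -14 276 19 y [-38.083 -36.7   -35.478] x -13.425245759084191 13.490309862715186
scene 14 176 49 y [-13.977 -10.804  -7.474] x 14.397626960389701 37.127468369957036
scene 14 196 63 
[... 1283 characters left out ...]
02293 40.27756092655824
wrist 14 196 528 y [-17.799 -13.179  -2.214] x 15.675040052474571 43.14637267450329
wrist 14 216 209 y [-23.608 -20.551 -11.957] x 14.167103172892034 42.81734086464347
wrist 14 236 82 y [-29.427 -26.711 -24.245] x 14.046084550729098 29.7339348065319
wrist 14 256 74 y [-33.974 -31.228 -28.618] x 14.100096548504666 25.502158040059058
wrist 14 276 29 y [-36.417 -35.159 -30.137] x 14.609935226630633 25.517072570331408
[481.713  57.563 408.339] 11.350116251849379
top 3
scene 450 y = 0.007 x + -0.278 z + 40.6 rms 0.8386646354985317 x [-48.942  39.541] z [176.813 246.828]
wrist 2289 y = -0.025 x + -0.370 z + 63.3 rms 2.9672392318624645 x [-37.639  42.452] z [176.236 245.366]
```

View pics/h.png

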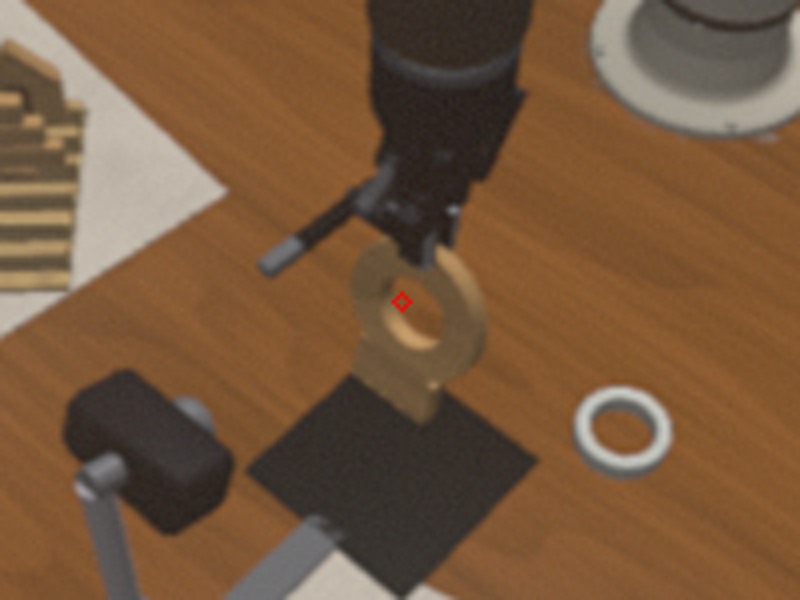

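The scene picture shows the wreath foot down and tilted toward the lens, its ring centre at about (420,310) in the crop; the aim mark is at (402,302). I'll wait one second to check for creep and fit its position in the face plane.

>>> {"name": "carry_out", "arguments": {"slide": [[0, 0, 0], [0, 0, 0], [0, 0, 0], [0, 0, 0], [0, 0, 0], [0, 0, 0], [0, 0, 0], [0, 0, 0]], "roll": [0, 0, 0, 0, 0, 0, 0, 0], "claw": [0, 0, 0, 0, 0, 0, 0, 0]}}

```text
clock: 16.82
position: [481.5, 57.9, 408.7]
ee_rot: [-0.695, 0.719, -0.0, 0.0]
contact_force: [0.2, -0.4, -1.3]
gripper_width: 11.8
grasp_force: 58.1
```

```bash
cat > fit.py <<'E'
from h import *
from scipy.optimize import minimize
T=pose(); A=np.linalg.inv(T)
for n in("scene","scene"):
    p=shot(n); cl=cloud(p); tc=cl@A[:3,:3].T+A[:3,3]
    m=(abs(tc[...,0])<60)&(tc[...,1]<20)&(tc[...,1]>-60)&(tc[...,2]>178)&(tc[...,2]<310)&(cl[...,2]>60)
    X=tc[m]; w=np.ones(len(X)); B=np.c_[X[:,0],X[:,2],np.ones(len(X))]
    for _ in range(40):
        c=np.linalg.lstsq(B*w[:,None],X[:,1]*w,rcond=None)[0]; r=X[:,1]-B@c; w=1/(1+(r/1.5)**2)
    nrm=np.array([c[0],-1,c[1]]); nrm/=np.linalg.norm(nrm)   # towards -y = camera
    F=X[abs(r)<4]; ez=np.array([0,c[1],1]); ez/=np.linalg.norm(ez)
    s=F@ez; x=F[:,0]
    # silhouette match: fraction of pts in wreath outline (ring 24..48, foot half width 30, to 75) rewarded, holes penalised by templates
    best=None
    for x0 in np.arange(-10,10.1,1):
        for s0 in np.arange(195,240,1):
            rr=np.hypot(x-x0,s-s0); ins=((rr<48)&(rr>24))|((abs(x-x0)<30)&(s-s0>35)&(s-s0<75)&(rr>24))
            k=ins.mean()
            if best is None or k>best[0]: best=(k,x0,s0)
    same=[]
    for x0 in np.arange(-10,10.1,1):
        for s0 in np.arange(195,240,1):
            rr=np.hypot(x-x0,s-s0); ins=((rr<48)&(rr>24))|((abs(x-x0)<30)&(s-s0>35)&(s-s0<75)&(rr>24))
            if ins.mean()>best[0]-.01: same.append((x0,s0))
    x0,s0=np.mean(same,0)
    y0=c[2]; 
    base=np.array([0,c[2],0]); base=base-ez*(base@ez)
    cen=base+ez*s0; cen[0]=x0; cen=cen-nrm*7
    cw=T[:3,:3]@cen+T[:3,3]; nw=T[:3,:3]@nrm
    a=np.radians(-2.1); nc=np.array([np.cos(a)*np.cos(.35),np.sin(a)*np.cos(.35),-0]); nc=np.array([np.cos(.35)*np.cos(a),np.cos(.35)*np.sin(a),np.sin(.35)])
    print(len(F),"slopes",c,"fit",best,(x0,s0),"s range",np.percentile(s,[1,99]),"x",np.percentile(x,[1,99]))
    print("centre tool",cen,"world",cw,"err to vp",cw-[497,58,200],"normal",nw,"ang err",np.arccos(nw@nc),"tilt",np.arcsin(nw[2]),"yaw",np.degrees(np.arctan2(nw[1],nw[0])))
print(T[:3,3],T[:3,:3].T@(np.array([497,58,200])-cw))
E
python3 fit.py
```

```text
756 slopes [ 0.004 -0.277 40.424] fit (np.float64(0.9722222222222222), np.float64(-7.0), np.int64(207)) (np.float64(-6.5), np.float64(207.0)) s range [175.308 280.839] x [-52.146  38.188]
centre tool [ -6.53  -10.973 211.756] world [492.668  64.073 196.968] err to vp [-4.332  6.073 -3.032] normal [ 0.963 -0.038  0.267] ang err 0.07977775893627562 tilt 0.27026171096590695 yaw -2.251021076786083
746 slopes [ 0.005 -0.271 38.955] fit (np.float64(0.967828418230563), np.float64(-6.0), np.int64(208)) (np.float64(-6.6), np.float64(207.2)) s range [175.475 282.219] x [-52.039  38.097]
centre tool [ -6.633 -11.071 211.657] world [492.769  64.173 197.068] err to vp [-4.231  6.173 -2.932] normal [ 0.965 -0.038  0.261] ang err 0.08575152113281168 tilt 0.2642994154431344 yaw -2.277704485489316
[481.469  57.929 408.724] [ 6.021 -4.444 -2.932]
```

The tilt is stable at about 0.27 rad, 0.08 rad off square. I'm making the small position correction, then re-checking.

>>> {"name": "carry_out", "arguments": {"slide": [[0.003, -0.002, -0.001], [0.006, -0.004, -0.003], [0.006, -0.004, -0.003], [0.006, -0.004, -0.003], [0.006, -0.004, -0.003], [0.006, -0.004, -0.003]], "roll": [0, 0, 0, 0, 0, 0], "claw": [0, 0, 0, 0, 0, 0]}}

```text
clock: 17.68
position: [485.2, 51.8, 411.7]
ee_rot: [-0.695, 0.719, 0.0, -0.0]
contact_force: [0.4, -0.4, -0.3]
gripper_width: 11.6
grasp_force: 58.2
```

```bash
python3 fit.py && python3 -c "
from h import *
p=shot('scene'); g=[pix(p,[497,58,z]) for z in (200,)]
print('hoop',[(a['conf'],atz(p,a['at'],36)) for a in place_of(p,'hoop_mid')[:2]])
cl=cloud(p); m=(np.hypot(cl[...,0]-477,cl[...,1]-360)<65)&(cl[...,2]>33)&(cl[...,2]<52); H=cl[m]; print(cv2.minEnclosingCircle(H[:,:2].astype(np.float32)))"
```

```text
752 slopes [ 0.007 -0.272 39.211] fit (np.float64(0.9680851063829787), np.float64(-6.0), np.int64(208)) (np.float64(-6.4), np.float64(207.8)) s range [175.484 281.764] x [-52.276  38.579]
centre tool [ -6.45  -11.265 212.283] world [496.695  57.896 199.418] err to vp [-0.305 -0.104 -0.582] normal [ 0.964 -0.041  0.262] ang err 0.08466611608992249 tilt 0.26549935763533156 yaw -2.4182088509259487
753 slopes [ 0.006 -0.275 39.953] fit (np.float64(0.9694555112881806), np.float64(-7.0), np.int64(208)) (np.float64(-6.5), np.float64(207.5)) s range [175.168 281.85 ] x [-51.922  38.531]
centre tool [ -6.538 -11.076 212.147] world [496.509  57.991 199.555] err to vp [-0.491 -0.009 -0.445] normal [ 0.963 -0.039  0.265] ang err 0.08196849595203544 tilt 0.2681118688103586 yaw -2.318336239222618
[485.217  51.84  411.702] [-0.026 -0.491 -0.445]
hoop [(0.78, array([477.392, 351.526,  36.   ]))]
((476.6123962402344, 356.737548828125), 49.474273681640625)
```

```bash
python3 -c "
from bench import job_done; print(job_done())"
```

```text
the job is handed in; nothing more can be done
None
```

I handed the job in, but the hand-in returned no verdict: the hoop is released flat over the post, within about 5 mm of its axis, and the wreath is held foot-down at the view point. By my measurements the wreath is within about 1 mm of that point and about 0.08 rad off square to the lens (limit 0.14).

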